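# Load a lens carrier through the light meter's dust flap

### The job

Take the carrier that holds the square lens and push it down through the sprung dust flap in the top of the white light meter, until it stands upright and fully home on the floor of the well with the flap held open by it, then let go. Let the carrier itself push the flap, not the fingers, and keep hold of it on the way down: do not drop it. Leave the round-lens carrier standing where it is.

Things in the scene. Friction and masses are not known exactly. Their poses are not given: they have to be found in the camera images.
- carrier_mid (a point): Centre (half-way up) of the loose square-lens carrier, grey plastic, 155 mm tall, ~0.3 kg. Foot 32 (x) x 56 (y) x 16 mm; frame 20 (x) x 56 (y) mm up to 105 mm with a copper-pink square lens facing along x; on top a square grip post 24 x 24 mm, 105 to 155 mm above the underside, so its centre is 52.5 mm above this point. Underside 77.5 mm below. z up; turned half round about z it is the same.
- well_mouth (a point): Centre of the well's mouth in the top face of the light meter, a fixed white housing 150 (x) x 180 (y) x 110 mm high. The well is an upright shaft 56 (x) x 76 (y) mm, floor 95 mm below this point, covered by an aluminium flap. The carrier goes in with its x along the well's x, either way round; its grip post stays outside. z up, x from the display side to the flap's hinge, y along the well.
- flap (a joint): Sprung flap: 0 shut (level), grows as it swings down into the well, 1.57 hanging straight down. Plate 53 x 72 x 4 mm, its top 2 mm below the meter's top face, hinged on the mouth's +x edge. Weak spring: about 2 N at the carrier's foot pushes it open, about 0.5 N leans on a carrier standing in the well. Hanging open, it takes 4 mm of the well on the hinge side.
- round_mid (a point): Centre (half-way up) of the other carrier, not to be used: same grey plastic, foot and height (155 mm), but with a round lens in a round frame and a round grip post 24 mm across. z up, x is the lens's facing direction.

How it is judged:
By the outcome, as a careful person would: the job done as asked, in the order asked, and still so for the second after the job is handed in, with the robot touching nothing.
It also fails if it takes over 48 s, if anything falls off the work surface, if the arm or the gripper's body presses on something with over 40 N, if the wrist force passes 120 N, or if a joint passes its speed limit or range.

### The arm

A 6-joint arm with a two-finger parallel gripper is mounted at the origin on the work surface. World frame = base frame: x ahead of the robot, y to its left, z up, the work surface at z = 0. Lengths are in mm, angles in degrees, forces in N, time in s.
With the tool pointing down it reaches from about 350 to 850 mm from the base axis. Payload 8.1 kg.
Tool frame: the origin (TCP) lies at the very end of the fingers, on their centre line; the grasp point (between the pads) lies 19 mm behind it; z points along the fingers, y is the line along which they close (so a half turn about z gives the same grasp; the last joint's range is limited). The gripper opens to 85 mm and grips with 20 to 120 N. Pads are 22 mm wide; open, the fingers measure 114 mm over their backs; the gripper's body (76 mm by 85 mm) begins 54 mm behind the grasp point. The pads swing forward as they close: fully open they stand 13 mm farther back than shut.
Start: joints at [65.466, 7.471, 85.268, -0, 87.261, -4.893], TCP at [201.654, 565.103, 231.292] pointing down, gripper open.
Joint ranges: [-169.43, 169.43], [-51.17, 129.36], [1.28, 143.12], [-76.62, 256.62], [0, 156.53], [-152.29, 152.29]. Speed limits (degrees/s): [136.94, 136.94, 159.86, 180, 180, 180].

### API

Orientations are given as [roll, pitch, yaw] about the fixed x, y, z axes, in that order (R = Rz(yaw) Ry(pitch) Rx(roll)).
In Python, from bench import r gives the robot as it stands.
- The arm moves only by the shell command python3 -m jog 'ROWS' [FORCE]. ROWS is JSON, a list of rows, each a list of 7 numbers: the turn, a rotation vector about the tool's x, y, z in degrees, then the shift along the tool's x, y, z in mm, then the closure, from -1 (fully open) to 1 (shut), so that 0 is half open. A call has 1 to 5 rows; each row shifts and turns the commanded pose from where the row before left it, along the tool's axes as they then stand; what a row does not reach is not made up. A row lasts 1/10 s, in which the tool goes at most 50 mm and 8.59 degrees, less where a joint would pass 70% of its speed; a pose out of reach is approached as far as the arm can. A call is refused whole if a number of a shift passes 50 or a number of a turn 8.59, either way. A call with a gripper value outside its range is refused whole. The fingers move at their own pace and stop on an object; FORCE is the grip in N (left out, the last holds). Time passes only in rows, so rows that do not move let the fingers close. It gives the time, the measured TCP pose, the force, the opening and the grip force at its end, in the units of the state.
- r.sense(): the state, without advancing time (a new reading comes with each control period).
- r.snapshot(name): name is "side" or "top"; returns a dict with "pixels" (420x560x3 uint8, red, green, blue), "fx", "fy", "cx", "cy" (pixels), "world_to_cam" (4x4, takes a point from world to camera coordinates). Camera axes: x right, y up, looking along -z (the intrinsics and any distortion apply to the point x, -y, -z); pixel columns grow to the right and rows downward; lengths in mm; the calibration is good to about 2 mm. A picture is of the moment at which its call begins. There is no depth.
- r.hand_in(): hands the job in; it is judged then, once.
The state is a dict: "time": time; "joint_pos": joint angles; "qd": joint speeds; "joint_efforts": joint torques, N m; "tool_pos": TCP position; "tcp_rot": TCP orientation; "ft_force": force on the tool from outside, world axes, zero at the start; "wrist_torque": the same for the moment, N m; "finger_gap": finger opening in mm; "grip_force": force on a finger pad.
Only numpy, scipy, OpenCV 4.12 (cv2) and the standard library are available. Lean on these libraries where they do the work, as an engineer would, in place of code of your own. Each camera call takes 0.05 s, during which the arm holds its last target. There are 200 camera calls.

## Working session

There is one attempt and no reset: what is moved stays moved. The work goes in short steps, Python scripts to look and compute and a shell command to move; the robot and the scene stay as the last step left them, time stands still between calls to the robot, and variables do not carry over. Pictures are saved under pics/ and viewed, at most 10 in all, crops included, and the job is handed in when it is done.

```bash
mkdir -p pics; python3 - <<'E'
from bench import r
import cv2,pickle
for n in("side","top"):
    s=r.snapshot(n); cv2.imwrite(f"pics/{n}0.png",s["pixels"][:,:,::-1]); pickle.dump(s,open(f"{n}0.pkl","wb"))
    print({k:v for k,v in s.items() if k!="pixels"})
print(r.sense())
E
```

```text
{'fx': 534.5909318720908, 'fy': 534.5909318720908, 'cx': 290.8807957729775, 'cy': 213.94145216532067, 'world_to_cam': array([[ 9.65918252e-01, -2.58523299e-01, -1.29473834e-02,
        -5.27597066e+02],
       [ 1.79766261e-01,  6.33989418e-01,  7.52157902e-01,
        -2.12205924e+02],
       [-1.86241838e-01, -7.28850548e-01,  6.58855717e-01,
        -9.68213277e+02],
       [ 0.00000000e+00,  0.00000000e+00,  0.00000000e+00,
         1.00000000e+00]])}
{'fx': 497.89789098003257, 'fy': 497.89789098003257, 'cx': 286.2924576334352, 'cy': 207.37502006180574, 'world_to_cam': array([[ 2.25560325e-03, -9.99627030e-01, -2.72160370e-02,
         4.74602788e+01],
       [ 9.90174128e-01, -1.57279369e-03,  1.39831051e-01,
        -5.51080476e+02],
       [-1.39821704e-01, -2.72640191e-02,  9.89801275e-01,
        -1.00031483e+03],
       [ 0.00000000e+00,  0.00000000e+00,  0.00000000e+00,
         1.00000000e+00]])}
{'time': 0.1, 'joint_pos': array([ 6.54652909e+01,  7.50892036e+00,  8.53238908e+01,  1.73918592e-03,
        8.72604768e+01, -4.89118540e+00]), 'qd': array([ 0.03214895, -0.17528461, -0.16412834, -0.114963  ,  0.03025856,
       -0.00732437]), 'joint_efforts': array([ 1.75639943e-03, -5.70952427e+01, -5.01941442e+01, -3.10837722e-04,
        8.31239362e-03, -1.15740550e-04]), 'tool_pos': array([201.44641476, 564.65264886, 230.360561  ]), 'tcp_rot': array([-1.79907200e+02, -9.68480120e-03,  1.60356384e+02]), 'ft_force': array([-0.64484599,  0.12022905,  0.07576383]), 'wrist_torque': array([0.02017643, 0.04064054, 0.00421252]), 'grip_force': 0.0, 'finger_gap': 85.40138221608728}
```

View pics/side0.png

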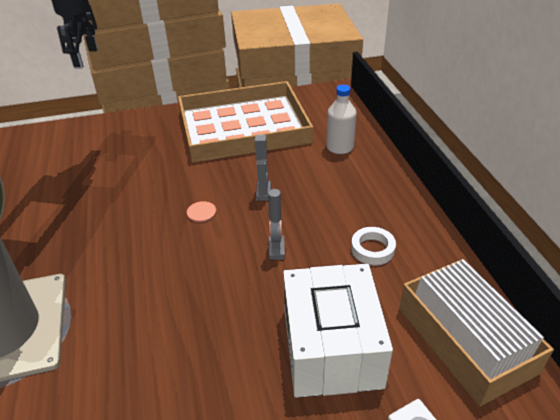

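View pics/top0.png

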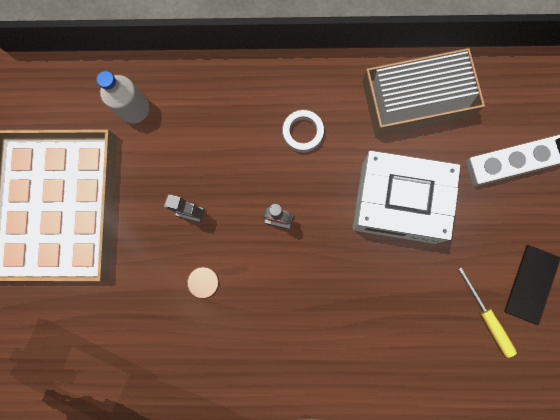

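The side view shows the square-post carrier at about (262,150), the round one at (275,205) and the meter's well at (335,307). In the top view they are at (175,203), (276,211) and (410,194). I'll look closer.

```bash
python3 - <<'E'
import cv2,numpy as np
t=cv2.imread("pics/top0.png");s=cv2.imread("pics/side0.png")
def c(im,x,y,w,h,k): return cv2.resize(im[y:y+h,x:x+w],None,fx=k,fy=k,interpolation=cv2.INTER_CUBIC)
a=c(t,155,185,60,45,6.6667)   # 400x300
b=c(t,345,145,120,90,3.3333)
d=c(s,235,128,60,80,3.75)  #225x300
e=c(s,275,255,120,90,3.3333)
out=np.zeros((600,800,3),np.uint8)
out[:300,:400]=a[:300,:400];out[:300,400:]=b[:300,:400];out[300:,:225]=d[:300,:225];out[300:,400:]=e[:300,:400]
cv2.imwrite("pics/c1.png",out)
E
```

```text
(no output)
```

View pics/c1.png

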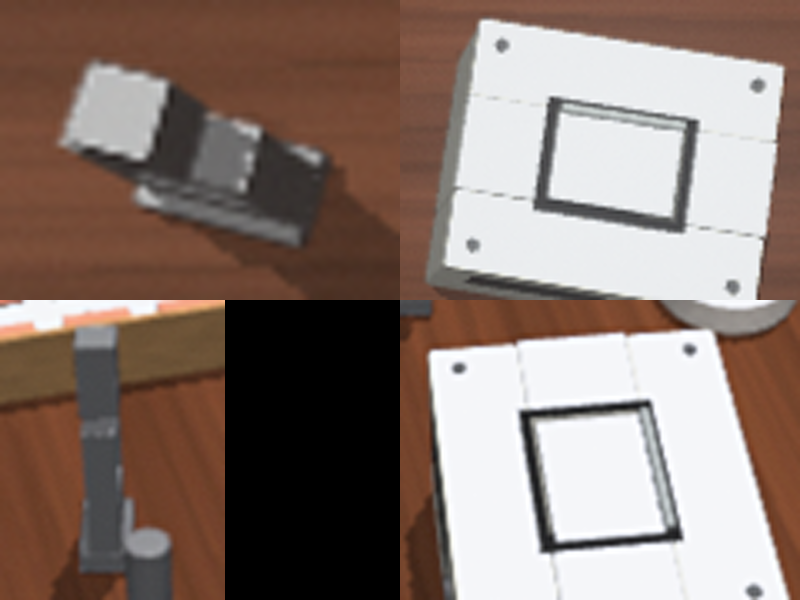

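```bash
cat > h.py <<'E'
import numpy as np,pickle
def ray(s,uv,z):
    "pixels -> world points on plane z"
    W=s["world_to_cam"];R=W[:3,:3];o=-R.T@W[:3,3];P=[]
    for u,v in uv:
        d=R.T@np.array([(u-s["cx"])/s["fx"],-(v-s["cy"])/s["fy"],-1]); P.append(o+d*(z-o[2])/d[2])
    return np.array(P)[:,:2]
def crop(p,x0,y0,ox,oy,k): return [(ox+(x-x0+.5)/k-.5,oy+(y-y0+.5)/k-.5) for x,y in p]
def rep(n,P):
    e=np.roll(P,-1,0)-P
    print(n,P.mean(0).round(1),"len",np.linalg.norm(e,axis=1).round(1),"ang",(np.degrees(np.arctan2(e[:,1],e[:,0]))).round(1))
E
python3 - <<'E'
from h import *
T=pickle.load(open("top0.pkl","rb"));S=pickle.load(open("side0.pkl","rb"))
rep("postT",ray(T,crop([(93,62),(172,84),(155,162),(63,146)],0,0,155,185,6.6667),155))
rep("postS",ray(S,crop([(78,330),(115,328),(118,345),(77,348)],0,300,235,128,3.75),155))
rep("wellT",ray(T,crop([(550,98),(698,122),(684,232),(536,208)],400,0,345,145,3.3333),110))
rep("wellS",ray(S,crop([(520,410),(652,402),(682,538),(543,551)],400,300,275,255,3.3333),110))
rep("meterT",ray(T,crop([(480,18),(784,66),(758,320),(442,265)],400,0,345,145,3.3333),110))
P=ray(T,crop([(135,200),(302,245)],0,0,155,185,6.6667),0);print(P,np.degrees(np.arctan2(*(P[1]-P[0])[::-1])))
E
```

```text
postT [546.  256.8] len [23.4 22.5 26.5 25. ] ang [-105.6  169.6   80.1  -17.7]
postS [548.6 254.9] len [21.4 18.  23.5 18.8] ang [-10.5 -97.4 171.4  76.1]
wellT [ 566.8 -193.6] len [86.7 65.5 85.9 65.8] ang [-99.7 170.7  80.5  -8.6]
wellS [ 568.7 -192.2] len [66.6 84.  65.5 86.3] ang [ -11.1 -100.2  170.9   80.5]
meterT [ 566.1 -192.8] len [179.  150.2 182.6 148.7] ang [-99.5 171.7  80.   -9.7]
[[541.18234269 291.45599018]
 [526.35531449 236.2469762 ]] -105.03273971895642
```

```bash
cat >> h.py <<'E'
def go(p,yaw_y):
    "remaining shift in tool axes, turn about tool z, to reach TCP p with tool y at angle yaw_y"
    from bench import r
    from scipy.spatial.transform import Rotation as Ro
    s=r.sense();R=Ro.from_euler("xyz",s["tcp_rot"],degrees=True).as_matrix()
    y=np.degrees(np.arctan2(R[1,1],R[0,1]))
    G=np.column_stack([np.cross([np.cos(np.radians(yaw_y)),np.sin(np.radians(yaw_y)),0],[0,0,-1]),[np.cos(np.radians(yaw_y)),np.sin(np.radians(yaw_y)),0],[0,0,-1]])
    print("t",round(s["time"],2),"pos",s["tool_pos"].round(1),"yaw_y",y.round(2),"F",s["ft_force"].round(1),"gap",round(s["finger_gap"],1),"grip",round(s["grip_force"],1))
    print("shift",(R.T@(np.array(p)-s["tool_pos"])).round(1),"turn",np.degrees(Ro.from_matrix(R.T@G).as_rotvec()/1).round(2))
E
python3 -m jog '[[0,0,-0.9,-43,-17.5,0,-1],[0,0,-0.9,-43,-17.5,0,-1],[0,0,-0.9,-43,-17.5,0,-1],[0,0,-0.9,-43,-17.5,0,-1],[0,0,-0.9,-43,-17.5,0,-1]]' 40
python3 -m jog '[[0,0,0,-43,-17.5,0,-1],[0,0,0,-43,-17.5,0,-1],[0,0,0,-43,-17.5,0,-1],[0,0,0,-20,-10,0,-1],[0,0,0,0,0,0,-1]]'
python3 -c "
from h import *;go([547,256,200],75.5)"
```

```text
time: 0.6
tool_pos: [380.3, 414.5, 230.9]
tcp_rot: [-180.0, -0.0, 164.9]
ft_force: [0.5, 0.1, -0.3]
finger_gap: 85.7
grip_force: 0.0
time: 1.1
tool_pos: [509.0, 314.0, 230.5]
tcp_rot: [-179.9, -0.0, 164.6]
ft_force: [0.5, -0.2, 0.0]
finger_gap: 85.6
grip_force: 0.0
t 1.1 pos [509.  314.  230.5] yaw_y 74.62 F [ 0.5 -0.2  0. ] gap 85.6 grip 0.0
shift [-52.  -45.8  30.5] turn [-0.08 -0.01 -0.88]
```

```bash
python3 -m jog '[[0,0,-0.9,-26,-23,0,-1],[0,0,0,-26,-23,0,-1],[0,0,0,0,0,30,-1],[0,0,0,0,0,0,-1]]'
python3 - <<'E'
from h import *;go([547,256,113],75.5)
from bench import r;import cv2
o=[]
for n,(x,y,w,h) in dict(side=(200,60,130,150),top=(130,160,130,150)).items():
    s=r.snapshot(n);o.append(cv2.resize(s["pixels"][y:y+h,x:x+w,::-1],None,fx=3,fy=3,interpolation=2))
cv2.imwrite("pics/a1.png",cv2.hconcat(o))
E
```

```text
time: 1.5
tool_pos: [543.1, 258.2, 196.8]
tcp_rot: [-179.8, -0.4, 165.7]
ft_force: [-1.8, 0.3, -0.7]
finger_gap: 85.5
grip_force: 0.0
t 1.5 pos [543.1 258.2 196.8] yaw_y 75.71 F [-1.8  0.3 -0.7] gap 85.5 grip 0.0
shift [-4.9 -0.8 83.8] turn [-0.22 -0.36  0.21]
```

View pics/a1.png

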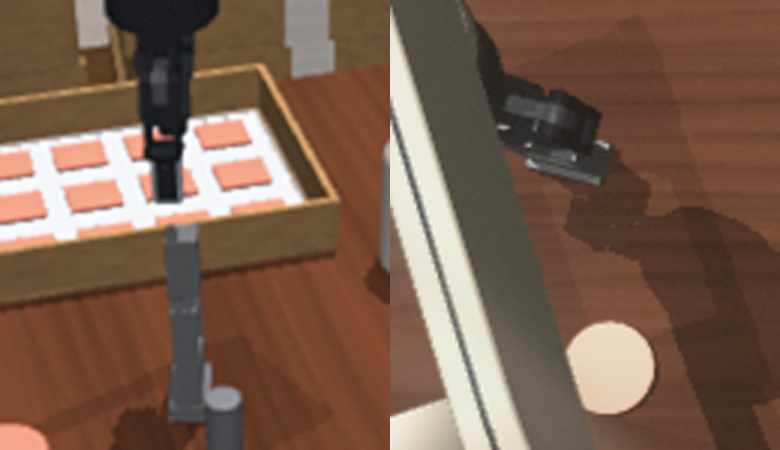

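```bash
python3 - <<'E'
from h import *
S=pickle.load(open("side0.pkl","rb"));W=S["world_to_cam"]
def pr(p):
    c=W[:3,:3]@p+W[:3,3];return np.array([S["cx"]-S["fx"]*c[0]/c[2],S["cy"]+S["fy"]*c[1]/c[2]])
for p in([543.1,258.2,210],[532.5,217,210],[532.5,217,200],[529.5,207,200],[547,256,155],[550,256,155]): print(p,((pr(p)-[200,60])*3).round(1))
E
```

```text
[543.1, 258.2, 210] [168.8 165.1]
[532.5, 217, 210] [166.3 197.7]
[532.5, 217, 200] [167.2 210.3]
[529.5, 207, 200] [165.9 218.7]
[547, 256, 155] [179.  232.6]
[550, 256, 155] [183. 232.]
```

```bash
python3 -m jog '[[0.2,-0.3,0,-6.4,-0.5,0,-1],[0,0,0,0,0,30,-1],[0,0,0,0,0,30,-1],[0,0,0,0,0,20,-1],[0,0,0,0,0,0,-1]]'
python3 -c "
from h import *;go([548.5,256,113],75.5)"
```

```text
time: 2.1
tool_pos: [550.2, 256.6, 118.8]
tcp_rot: [-179.6, 0.1, 165.8]
ft_force: [-0.0, -0.2, 0.5]
finger_gap: 85.3
grip_force: 0.0
t 2.1 pos [550.2 256.6 118.8] yaw_y 75.82 F [-0.  -0.2  0.5] gap 85.3 grip 0.0
shift [ 1.5 -1.   5.8] turn [-0.36  0.09  0.32]
```

```bash
python3 -m jog '[[0,0,0.3,1,-0.5,3,-1],[0,0,0,0,0,0,0],[0,0,0,0,0,0,0],[0,0,0,0,0,0,0.3],[0,0,0,0,0,0,0.5]]' 40
python3 -m jog '[[0,0,0,0,0,0,1],[0,0,0,0,0,0,1],[0,0,0,0,0,0,1],[0,0,0,0,0,0,1],[0,0,0,0,0,0,1]]' 40
```

```text
time: 2.6
tool_pos: [551.4, 256.5, 119.1]
tcp_rot: [-179.8, 0.4, 165.5]
ft_force: [0.4, 0.5, -0.6]
finger_gap: 28.3
grip_force: 0.0
time: 3.1
tool_pos: [551.5, 256.7, 119.0]
tcp_rot: [-179.9, 0.4, 165.5]
ft_force: [-0.1, 1.9, 6.2]
finger_gap: 23.7
grip_force: 40.7
```

```bash
python3 -m jog '[[0,0,0,0,0,-10,1],[0,0,0,0,0,-30,1],[0,0,0,0,0,-40,1],[0,0,0,0,0,-40,1],[0,0,0,0,0,-40,1]]' 60
python3 -m jog '[[0,0,0,0,0,-25,1],[0,0,0,0,0,0,1],[0,0,0,0,0,0,1]]'
python3 - <<'E'
from h import *;go([566.5,-193,300],80.5)
from bench import r;import cv2
o=[]
for n,(x,y,w,h) in dict(side=(190,0,130,150),top=(130,160,130,150)).items():
    s=r.snapshot(n);pickle.dump(s,open(n+"2.pkl","wb"));o.append(cv2.resize(s["pixels"][y:y+h,x:x+w,::-1],None,fx=3,fy=3,interpolation=2))
cv2.imwrite("pics/a2.png",cv2.hconcat(o))
E
```

```text
time: 3.6
tool_pos: [549.2, 256.5, 278.9]
tcp_rot: [-179.7, 0.2, 165.5]
ft_force: [1.1, 0.1, -3.5]
finger_gap: 23.2
grip_force: 59.4
time: 3.9
tool_pos: [549.9, 256.9, 302.5]
tcp_rot: [-179.8, 0.3, 165.5]
ft_force: [0.1, -0.3, -2.8]
finger_gap: 23.3
grip_force: 59.4
t 3.9 pos [549.9 256.9 302.5] yaw_y 75.45 F [ 0.1 -0.3 -2.8] gap 23.3 grip 59.4
shift [-129.1 -431.3    4.9] turn [-0.26  0.25 -5.05]
```

View pics/a2.png

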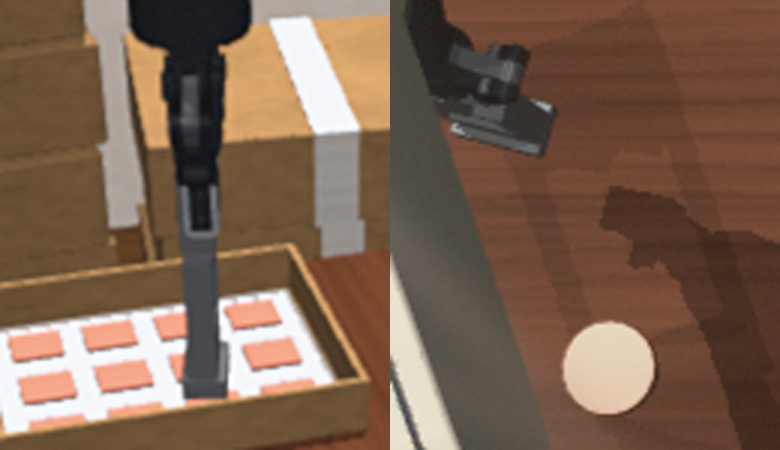

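The carrier is held upright and centred between the fingers: post at (200,220) in the side crop, foot at (206,382). I'll carry it over to the meter.

```bash
python3 -m jog '[[0,0,0,-5,-16,0,1],[0,0,0,-10,-32,0,1],[0,0,0,-11,-37,0,1],[0,0,0,-11,-37,0,1],[0,0,0,-11,-37,0,1]]'
python3 -m jog '[[0,0,0,-11,-37,0,1],[0,0,0,-11,-37,0,1],[0,0,0,-11,-37,0,1],[0,0,0,-11,-37,0,1],[0,0,0,-11,-37,0,1]]'
python3 -m jog '[[0,0,0,-11,-37,0,1],[0,0,-1,-10,-32,0,1],[0,0,-2,-5,-16,0,1],[0,0,-2,0,0,0,1],[0,0,0,0,0,0,1]]'
python3 -m jog '[[0,0,0,0,0,0,1],[0,0,0,0,0,0,1]]'
python3 -c "
from h import *;go([565,-193,250],80.5)"
```

```text
time: 4.5
tool_pos: [555.6, 89.0, 302.2]
tcp_rot: [-179.7, 0.1, 165.5]
ft_force: [0.9, -0.2, -3.9]
finger_gap: 23.1
grip_force: 59.6
time: 5.0
tool_pos: [562.2, -103.8, 303.2]
tcp_rot: [-179.8, 0.1, 165.4]
ft_force: [0.5, -0.1, -1.9]
finger_gap: 23.5
grip_force: 59.6
time: 5.5
tool_pos: [566.3, -191.6, 303.4]
tcp_rot: [-179.8, 0.1, 170.4]
ft_force: [-0.2, 0.2, -2.3]
finger_gap: 23.0
grip_force: 59.8
time: 5.7
tool_pos: [567.2, -190.1, 304.8]
tcp_rot: [-179.8, 0.2, 170.4]
ft_force: [0.8, 0.0, -3.1]
finger_gap: 23.6
grip_force: 59.8
t 5.7 pos [ 567.2 -190.1  304.8] yaw_y 80.44 F [ 0.8  0.  -3.1] gap 23.6 grip 59.8
shift [ 1.9 -3.1 54.8] turn [-0.21  0.22 -0.06]
```

```bash
python3 -m jog '[[-0.2,0.2,0,2,-3,20,1],[0,0,0,0,0,25,1],[0,0,0,0,0,17,1],[0,0,0,0,0,0,1],[0,0,0,0,0,0,1]]'
python3 - <<'E'
from h import *;go([565,-193,134],80.5)
from bench import r;import cv2
o=[]
for n,(x,y,w,h) in dict(side=(260,190,130,150),top=(345,120,130,150)).items():
    s=r.snapshot(n);pickle.dump(s,open(n+"3.pkl","wb"));o.append(cv2.resize(s["pixels"][y:y+h,x:x+w,::-1],None,fx=3,fy=3,interpolation=2))
cv2.imwrite("pics/a3.png",cv2.hconcat(o))
E
```

```text
time: 6.2
tool_pos: [565.2, -192.7, 243.7]
tcp_rot: [-180.0, 0.1, 170.5]
ft_force: [0.2, -0.5, -3.0]
finger_gap: 23.3
grip_force: 59.6
t 6.2 pos [ 565.2 -192.7  243.7] yaw_y 80.48 F [ 0.2 -0.5 -3. ] gap 23.3 grip 59.6
shift [  0.2  -0.3 109.7] turn [-0.02  0.05 -0.02]
```

View pics/a3.png

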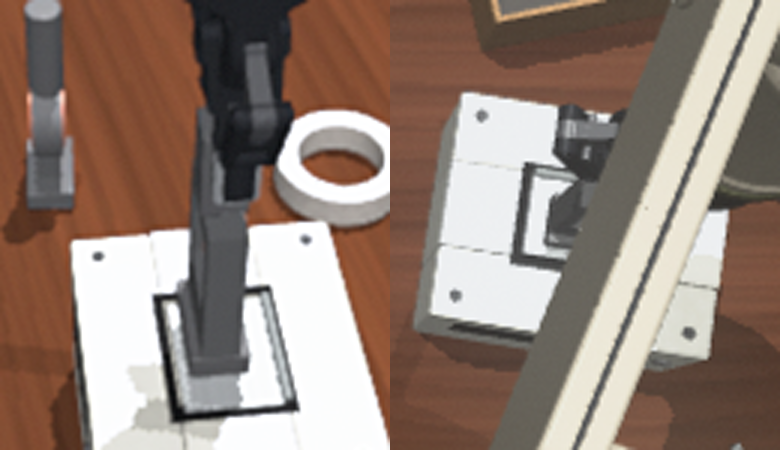

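```bash
python3 - <<'E'
from h import *
S=pickle.load(open("side3.pkl","rb"))
a=np.radians(-9.5);ex=np.array([np.cos(a),np.sin(a)]);ey=np.array([-ex[1],ex[0]])
f=lambda p,z:(lambda q:np.c_[(q-[567.5,-193])@ex,(q-[567.5,-193])@ey].round(1))(ray(S,crop(p,0,0,260,190,3),z))
print("foot bottom -y edge",f([(188,368),(246,366)],124.7))
print("rim outer",f([(156,296),(268,287),(298,409),(174,419)],110))
E
```

```text
foot bottom -y edge [[-21.8 -20.2]
 [  8.4 -22.1]]
rim outer [[-30.4  42.8]
 [ 32.5  42.7]
 [ 33.2 -41.2]
 [-31.6 -40.7]]
```

```bash
python3 - <<'E'
import pickle,cv2
s=pickle.load(open("side3.pkl","rb"))["pixels"][282:342,302:372,::-1]
cv2.imwrite("pics/a4.png",cv2.resize(s,None,fx=10,fy=10,interpolation=2))
E
```

```text
(no output)
```

View pics/a4.png

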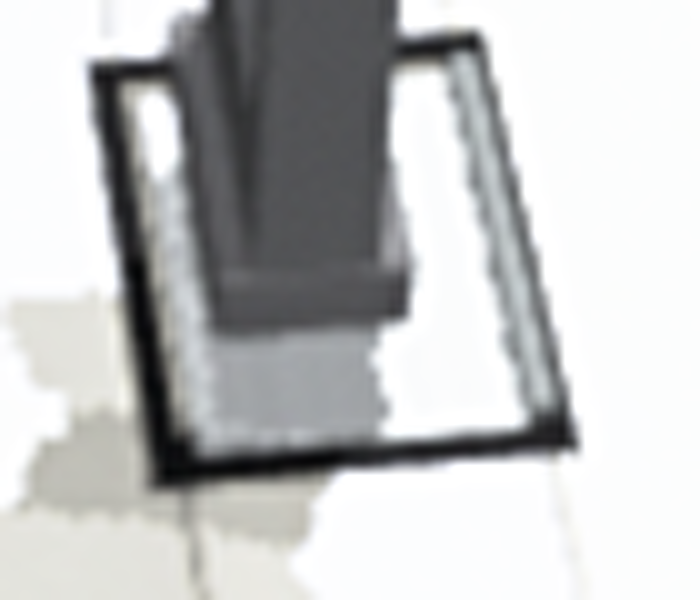

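```bash
python3 - <<'E'
from h import *
S=pickle.load(open("side3.pkl","rb"))
a=np.radians(-9.5);ex=np.array([np.cos(a),np.sin(a)]);ey=np.array([-ex[1],ex[0]])
W=S["world_to_cam"]
def pr(x,y,z):
    p=np.r_[ex*x+ey*y+[567.5,-193],z];c=W[:3,:3]@p+W[:3,3];return ((S["cx"]-S["fx"]*c[0]/c[2]-302+.5)*10-.5,(S["cy"]+S["fy"]*c[1]/c[2]-282+.5)*10-.5)
f=lambda p,z:(lambda q:np.c_[(q-[567.5,-193])@ex,(q-[567.5,-193])@ey].round(1))(ray(S,crop(p,0,0,302,282,10),z))
for z in(120,124.7,130):print(z,f([(217,333),(406,316)],z))
print("rim",f([(92,62),(478,35),(578,445),(155,487)],110), "inner",f([(120,85),(440,60),(545,420),(195,455)],110))
for x,y,z in[(-18.5,-28,125),(13.5,-28,125),(-18.5,-28,141),(13.5,-28,141),(-18.5,28,125),(-18.5,28,141)]:print(x,y,z,np.round(pr(x,y,z)))
E
```

```text
120 [[-20.4 -21.6]
 [  9.5 -21.4]]
124.7 [[-21.  -25.3]
 [  8.7 -25.1]]
130 [[-21.8 -29.4]
 [  7.7 -29.2]]
rim [[-31.8  44.2]
 [ 33.2  43.2]
 [ 33.7 -41.4]
 [-32.7 -42.3]] inner [[-27.8  38.8]
 [ 25.9  38.5]
 [ 29.5 -36.1]
 [-25.8 -37. ]]
-18.5 -28 125 [236. 345.]
13.5 -28 125 [440. 327.]
-18.5 -28 141 [239. 279.]
13.5 -28 141 [446. 262.]
-18.5 28 125 [186.  70.]
-18.5 28 141 [189.   4.]
```

In the crop the foot's near bottom edge runs (217,333)–(406,316). That puts it about 4 mm too far towards −x of where I want it in the rim, so I'll correct that and go down.

```bash
python3 -m jog '[[0,0,0,-4,-1.5,0,1],[0,0,0,0,0,8,1],[0,0,0,0,0,8,1],[0,0,0,0,0,8,1],[0,0,0,0,0,8,1]]'
python3 -m jog '[[0,0,0,0,0,8,1],[0,0,0,0,0,8,1],[0,0,0,0,0,8,1],[0,0,0,0,0,8,1],[0,0,0,0,0,8,1]]'
python3 -c "
from h import *;go([569,-194.5,134],80.5)"
```

```text
time: 6.8
tool_pos: [568.8, -195.2, 210.5]
tcp_rot: [-180.0, 0.0, 170.5]
ft_force: [-0.4, 0.7, -1.8]
finger_gap: 23.6
grip_force: 60.0
time: 7.3
tool_pos: [569.0, -195.3, 170.7]
tcp_rot: [-180.0, 0.1, 170.5]
ft_force: [-1.1, -0.5, -3.3]
finger_gap: 23.4
grip_force: 59.8
t 7.3 pos [ 569.  -195.3  170.7] yaw_y 80.46 F [-1.1 -0.5 -3.3] gap 23.4 grip 59.8
shift [ 0.2  0.8 36.7] turn [-0.02  0.07 -0.04]
```

```bash
python3 -m jog '[[0,0,0,0,0,8,1],[0,0,0,0,0,8,1],[0,0,0,0,0,7,1],[0,0,0,0,0,5,1],[0,0,0,0,0,0,1]]'
python3 -m jog '[[0,0,0,0,0,2,1],[0,0,0,0,0,2,1],[0,0,0,0,0,1,1],[0,0,0,0,0,0,1]]'
```

```text
time: 7.8
tool_pos: [568.5, -195.1, 142.3]
tcp_rot: [-180.0, -0.0, 170.5]
ft_force: [-1.7, -0.3, -3.3]
finger_gap: 23.2
grip_force: 59.8
time: 8.2
tool_pos: [569.1, -195.4, 138.5]
tcp_rot: [-180.0, 0.1, 170.5]
ft_force: [-0.6, 0.2, -2.8]
finger_gap: 23.3
grip_force: 59.7
```

```bash
python3 -m jog '[[0,0,0,0,0,1,1],[0,0,0,0,0,1,1],[0,0,0,0,0,0,1]]'
```

```text
time: 8.5
tool_pos: [569.0, -195.4, 136.3]
tcp_rot: [-180.0, 0.1, 170.5]
ft_force: [-1.4, -0.3, -2.7]
finger_gap: 23.2
grip_force: 59.7
```

```bash
python3 -m jog '[[0,0,0,0,0,1,1],[0,0,0,0,0,1,1],[0,0,0,0,0,0,1]]'
python3 -m jog '[[0,0,0,0,0,0.7,1],[0,0,0,0,0,0,1]]'
```

```text
time: 8.8
tool_pos: [569.0, -195.3, 134.2]
tcp_rot: [-180.0, 0.1, 170.5]
ft_force: [-0.9, -0.3, -3.0]
finger_gap: 22.8
grip_force: 59.7
time: 9.0
tool_pos: [569.2, -195.4, 134.1]
tcp_rot: [-180.0, 0.1, 170.5]
ft_force: [-1.2, 1.4, 0.5]
finger_gap: 23.0
grip_force: 60.3
```

```bash
python3 -m jog '[[0,0,0,0,0,0.7,1],[0,0,0,0,0,0,1],[0,0,0,0,0,0,1]]'
```

```text
time: 9.3
tool_pos: [569.4, -195.4, 134.1]
tcp_rot: [-180.0, 0.1, 170.5]
ft_force: [-3.4, 1.5, 6.3]
finger_gap: 23.1
grip_force: 61.0
```

It's seated: the force rises and the depth is 134 mm as expected. Releasing and retreating.

```bash
python3 -m jog '[[0,0,0,0,0,0,0.4],[0,0,0,0,0,0,0.2],[0,0,0,0,0,0,0],[0,0,0,0,0,0,0],[0,0,0,0,0,0,0]]' 20
python3 -m jog '[[0,0,0,0,0,-5,-0.2],[0,0,0,0,0,-15,-0.2],[0,0,0,0,0,-30,-0.2],[0,0,0,0,0,-40,-0.2],[0,0,0,0,0,-40,-0.2]]'
python3 -m jog '[[0,0,0,0,0,-20,-0.2],[0,0,0,40,0,0,-0.2],[0,0,0,45,0,0,-0.2],[0,0,0,45,0,0,-0.2],[0,0,0,0,0,0,-0.2]]'
python3 - <<'E'
from bench import r;import cv2
o=[]
for n,(x,y,w,h) in dict(side=(260,190,130,150),top=(345,120,130,150)).items():
    s=r.snapshot(n);o.append(cv2.resize(s["pixels"][y:y+h,x:x+w,::-1],None,fx=3,fy=3,interpolation=2))
cv2.imwrite("pics/a5.png",cv2.hconcat(o))
E
```

```text
time: 9.8
tool_pos: [569.1, -195.4, 133.0]
tcp_rot: [-180.0, 0.1, 170.5]
ft_force: [0.4, 0.7, -0.0]
finger_gap: 42.5
grip_force: 0.0
time: 10.3
tool_pos: [568.7, -195.2, 265.6]
tcp_rot: [-180.0, 0.1, 170.5]
ft_force: [0.6, -0.4, 0.9]
finger_gap: 50.9
grip_force: 0.0
time: 10.8
tool_pos: [436.5, -172.6, 283.5]
tcp_rot: [-180.0, 0.0, 170.4]
ft_force: [1.3, -0.5, -0.8]
finger_gap: 51.2
grip_force: 0.0
```

View pics/a5.png

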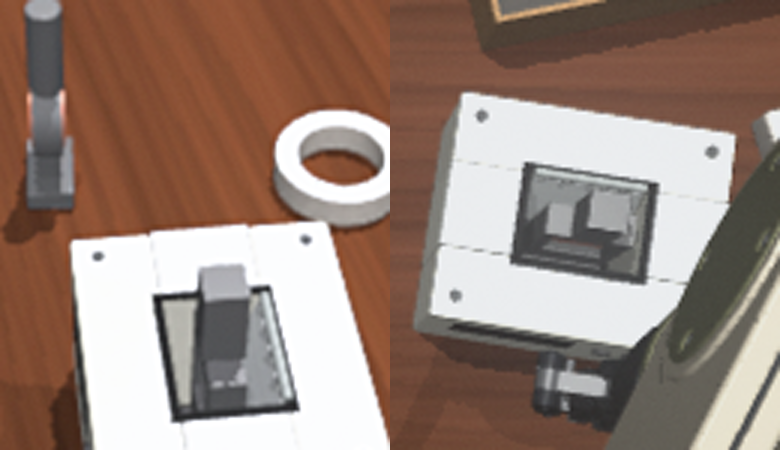

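The carrier stands upright in the well, with its post at (222,285) in the side crop. The flap is open behind it, the round carrier hasn't moved and the gripper is clear.

```bash
python3 -c "
from bench import r;print(r.hand_in())"
```

```text
the job is handed in; nothing more can be done
None
```

The job is handed in: the square-lens carrier pushed the flap open, stands upright on the well floor holding it open, and has been let go; the round-lens carrier was not touched, and the run took about 11 s.

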